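Shift a sharpening machine's H-gate lever into third speed

TASK

The carver wants the sharpening machine in third speed: with the fingertips, push its gear lever through the H-gate out of the leg on the grindstone side, across neutral, and fully home into the slot marked with three studs (on the motor side, in the leg away from the grindstone). Only push the knob or rod, never grip or force it, and step clear when the lever is home. Leave the tools and other things on the bench and the machine where they are.

Things in the scene. Friction and masses are not known exactly. Their poses are not given: they have to be found in the camera images.
- grinder: bench sharpening machine, bolted down, placed and turned anew each run. Origin on the bench straight below the lever's pivot; x points from the lever to the motor, y from the lever to the grindstone, z up. Its front (-x) faces the robot within about 20 degrees. Gear case lid 200 x 200 mm centred on the origin, 120 mm above the bench. Only the lever stands above 201 mm.
- gate: aluminium H-gate plate 110 x 92 mm on the gear case, same frame as the machine (origin on the bench below its middle); plate top 144 mm above the bench. Two legs along x, 15 mm wide, 27 mm apart (y = +13.5 and -13.5 mm), joined in the middle by a neutral way 18 mm wide. One to four dark studs beside the slot ends tell the speeds.
- slot1 (a point): end of the first-speed slot on the plate top, where the rod passes when home: motor side, leg at the grindstone. One stud beyond it.
- slot2 (a point): end of the second-speed slot on the plate top: robot side, leg at the grindstone. Two studs.
- slot3 (a point): end of the third-speed slot on the plate top, the wanted one: motor side, leg away from the grindstone, 22 mm (x) and -13.5 mm (y) from the gate's middle. Three studs beyond it.
- slot4 (a point): end of the fourth-speed slot on the plate top: robot side, leg away from the grindstone. Four studs.
- pivot (a point): cross pivot of the lever inside the gear case, 71 mm above the bench on the machine's z axis. Knob centre in the machine's frame (mm): x = 160 sin(shift), y = -160 cos(shift) sin(select), z = 71 + 160 cos(shift) cos(select).
- knob (a point): centre of the lever's black ball knob, 34 mm across, on an upright steel rod 12 mm thick; 160 mm from the pivot, 220 to 231 mm above the bench; about 60 mm of bare rod between ball and gate plate.
- shift (a joint): lean of the lever along the legs, rad, positive towards the motor: 0 neutral, about +0.3 fully home in 1 and 3, about -0.3 in 2 and 4. A sprung detent holds it in each; past about 0.15 it snaps on by itself. About 6 N at the knob moves it, unless the gate blocks it (select not at a leg). It starts anywhere in its leg and settles in first, second or neutral.
- select (a joint): lean of the lever across the H, rad, positive away from the grindstone: about -0.2 (-0.18 to -0.21) in the leg of 1 and 2, where it starts, about +0.2 in the leg of 3 and 4. About 3 to 6 N at the knob slides it, only while shift is within about 0.04 of neutral; it stays where it is left.
- stone_top (a point): top of the grindstone, 180 mm across and 45 mm wide, turning axis along y; 198 mm above the bench, 178 mm from the gate's middle. A rest bar (top 201 mm) stands in front of it. On the other side of the gear case is a leather honing wheel 150 mm across (top 185 mm, y = -128 to -158 mm).
- motor_top (a point): top of the terminal box on the grey motor, 182 mm above the bench. The motor lies behind the gear case, x = 90 to 297 mm.
- slipstone: Not to be disturbed: grey slipstone bar 70 x 24 x 11 mm lying on the gear case lid, 76 mm from the lever on the leather-wheel side; origin: centre of its underside.
- oil: Not to be disturbed: brown oil bottle, 54 mm wide, 135 mm tall, standing in front of the machine; origin: centre of its underside.
- gouge_a: Not to be disturbed: carving gouge 230 mm long with a dark turned handle, lying in front of the machine; origin: on the bench under its middle, x along it to the steel.
- gouge_b: Not to be disturbed: carving gouge 210 mm long with a light handle, lying on the bench beside the grindstone's trough; origin: on the bench under its middle.
- mallet: Not to be disturbed: wooden mallet, 140 mm long block head and handle, 46 mm high, lying on the bench; origin: on the bench near the head's root.
- block: Not to be disturbed: half-carved pale printing block 150 x 120 x 22 mm lying on the bench; origin: centre of its underside.
- mug: Not to be disturbed: blue mug, 80 mm wide, 85 mm tall, standing beside the grindstone; origin: centre of its underside.
- brush: Not to be disturbed: flat bench brush 220 mm long lying on the bench; origin: on the bench under its middle.

How it is judged:
At the end, for the whole second after the job is handed in: The lever stands fully home in third (shift above 0.25 rad, select above 0.15 rad), and each of the eight loose things is within 30 mm of where it started (value of joint shift above 0.25 rad and value of joint select above 0.15 rad and not (distance of slipstone from where it was at the start of the episode above 0.03 m) and not (distance of oil from where it was at the start of the episode above 0.03 m) and not (distance of gouge_a from where it was at the start of the episode above 0.03 m) and not (distance of gouge_b from where it was at the start of the episode above 0.03 m) and not (distance of mallet from where it was at the start of the episode above 0.03 m) and not (distance of block from where it was at the start of the episode above 0.03 m) and not (distance of mug from where it was at the start of the episode above 0.03 m) and not (distance of brush from where it was at the start of the episode above 0.03 m)); the robot touches nothing.
It fails at once if the fingers gripped or forced the lever (more than 35 N between the fingers and the machine) (contact force between the fingers and grinder above 35 N).
It fails at once if a thing on the bench or on the machine was lifted, carried or shoved more than 30 mm (distance of any of slipstone, oil, gouge_a, gouge_b, mallet, block, mug, brush from where it was at the start of the episode above 0.03 m).
It also fails if it takes over 64 s, if anything falls off the work surface, if the arm or the gripper's body presses on something with over 40 N, if the wrist force passes 120 N, or if a joint passes its speed limit or range.

ROBOT

A 6-joint arm with a two-finger parallel gripper is mounted at the origin on the work surface. World frame = base frame: x ahead of the robot, y to its left, z up, the work surface at z = 0. Lengths are in m, angles in rad, forces in N, time in s.
With the tool pointing down it reaches from about 0.375 to 0.9 m from the base axis. Payload 3.1 kg.
Tool frame: the origin (TCP) lies at the centre of the arm's flange, where the gripper is bolted on; the fingertips stand 173 mm ahead of it and the grasp point (between the pads) lies 155 mm ahead of it (tip_extent is the distance from the TCP to the fingertips, in m); z points along the fingers, y is the direction in which the jaws open and shut (so a half turn about z gives the same grasp; the last joint's range is limited). The gripper opens to 85 mm and grips with 20 to 120 N. Pads are 22 mm wide; open, the fingers measure 114 mm over their backs; the gripper's body (76 mm by 85 mm) begins 54 mm behind the grasp point. The pads swing forward as they close: fully open they stand 13 mm farther back than shut.
Start: joints at [-1.339, 0.527, 1.433, -0, 1.181, -0.178], TCP at [0.25, -0.573, 0.405] pointing down, gripper open.
Joint ranges: [-3.08, 3.08], [-0.75, 2.2], [0.22, 2.44], [-1.43, 4.57], [0, 2.65], [-2.85, 2.85]. Speed limits (rad/s): [2.79, 2.79, 3.14, 3.14, 3.14, 3.14].

INTERFACE

Orientations are given as a unit quaternion [x, y, z, w].
In Python, from station import sense, snapshot, sign_off, tip_extent gives the robot as it stands. The module is installed in compiled form; this text tells all that it offers.
- The arm moves only by the tool servo_tool, never from a script. Its argument "rows" is a list of rows, each a list of 3 entries, a list of its own where there are three numbers: the shift along the tool's x, y, z in mm, then the turn about the tool's z in degrees, then the opening, from -1 (shut) to 1 (fully open), so that 0 is half open. A call has 1 to 8 rows; each row is the pose to reach, as a shift and turn from the pose measured when the call began, along the tool's axes at that moment; what a row does not reach only later rows make up. A row lasts 1/10 s, in which the tool goes at most 50 mm and 8.59 degrees, less where a joint would pass 70% of its speed; a pose out of reach is approached as far as the arm can. A call with a gripper value outside its range is refused whole. The fingers move at their own pace and stop on an object; "force" is the grip in N (left out, the last holds). Time passes only in rows, so rows that repeat a pose let the fingers close. It gives the time, the measured TCP pose, the force and the opening at its end, in the units of the state.
- sense(): the state, without advancing time (a new reading comes with each control period).
- snapshot(name): name is "scene" or "top" or "wrist"; returns a dict with "image" (400x640x3 uint8, blue, green, red), "z_map" (400x640 float32, m along the optical axis (not along the pixel's ray), 0 where there is no reading), "vertical_fov" (degrees; the focal length in pixels is half the picture's height over the tangent of half this angle, whatever the lens; pixels are square), "cx", "cy" (the principal point, pixels), "cam_to_world" (4x4, takes a point from camera to world coordinates). Camera axes: x right, y down, z forward; pixel columns grow to the right and rows downward; lengths in m; the calibration is good to about 2 mm. The wrist camera is an equidistant fisheye: a pixel r from the principal point sees the ray r / f radians off the axis. A picture is of the moment at which its call begins.
- sign_off(): hands the job in, once; it reports no verdict.
The state is a dict: "t": time; "q": joint angles; "qd": joint speeds; "tau": joint torques, N m; "tcp_pos": TCP position; "tool_rot": TCP orientation; "force": force on the tool from outside, world axes, zero at the start; "ft_torque": the same for the moment, N m; "finger_gap": opening from 0.0 (shut) to 1.0 (fully open).
Only numpy, scipy, OpenCV 4.12 (cv2) and the standard library are available. Lean on these libraries where they do the work, as an engineer would, in place of code of your own. Each camera call takes 0.05 s, during which the arm holds its last target. There are 200 camera calls.

## Working session

There is one attempt and no reset: what is moved stays moved. The work goes in short steps, Python scripts to look and compute and a tool call to move; the robot and the scene stay as the last step left them, time stands still between calls to the robot, and variables do not carry over. Pictures are saved under pics/ and viewed, about 8 in all and at most 12, crops included, and the job is handed in when it is done.

Besides the shell and the picture viewer there is one more tool, called after "Emit:" by a JSON object that holds its "fn" and its "kwargs". servo_tool: Moves the arm, as the interface text tells. Its arguments: {"type":"object","properties":{"rows":{"type":"array"},"force":{"type":"number"}},"required":["rows"]}

```bash
mkdir -p pics
cat > h.py <<'E'
import numpy as np, cv2
from station import sense, snapshot
def K(s): return 200/np.tan(np.radians(s["vertical_fov"])/2)
def pts(s):
    f=K(s); v,u=np.mgrid[0:400,0:640]; z=s["z_map"]
    P=np.stack([(u-s["cx"])/f*z,(v-s["cy"])/f*z,z],-1)
    T=np.array(s["cam_to_world"]); return P@T[:3,:3].T+T[:3,3]
E
python3 - <<'E'
from h import *
import pickle
st=sense(); print({k:np.round(v,3) for k,v in st.items()})
a=snapshot("top"); b=snapshot("scene"); pickle.dump((a,b),open("s.pkl","wb"))
for n,s in(("top",a),("scene",b)):
    cv2.imwrite(f"pics/{n}0.png",s["image"]); print(n,np.round(s["cam_to_world"],3).tolist(),s["vertical_fov"],s["cx"],s["cy"],(s["z_map"]>0).mean())
E
```

```text
{'t': np.float64(0.0), 'q': array([-1.339,  0.528,  1.434,  0.   ,  1.181, -0.178]), 'qd': array([ 0.001,  0.001,  0.   , -0.   ,  0.   ,  0.001]), 'tau': array([-0.0000e+00, -4.4235e+01, -1.7803e+01, -0.0000e+00,  8.0000e-03,
        0.0000e+00]), 'tcp_pos': array([ 0.25 , -0.573,  0.404]), 'tool_rot': array([ 0.979,  0.204, -0.   , -0.001]), 'force': array([ 0.112,  0.03 , -0.871]), 'ft_torque': array([-0.025, -0.053, -0.024]), 'finger_gap': np.float64(1.001)}
top [[-0.014, -0.988, 0.152, 0.399], [-1.0, 0.011, -0.017, 0.004], [0.015, -0.152, -0.988, 1.45], [0.0, 0.0, 0.0, 1.0]] 43.47697766485991 329.64956328525494 199.30565376762573 0.9957265625
scene [[0.509, 0.733, -0.451, 1.285], [0.861, -0.44, 0.257, -0.416], [-0.01, -0.519, -0.855, 1.489], [0.0, 0.0, 0.0, 1.0]] 44.82271670767157 320.57820771862686 199.85954148467974 0.99602734375
```

View pics/top0.png

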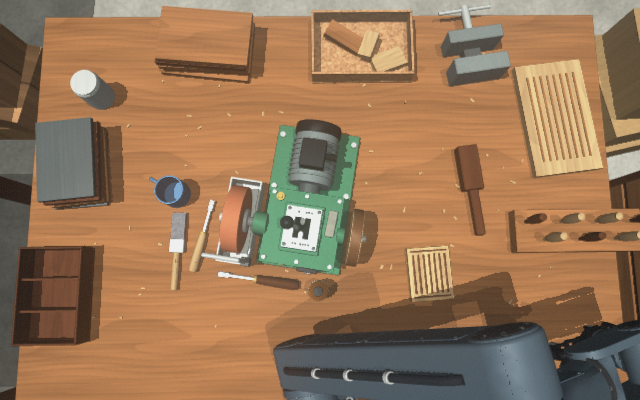

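View pics/scene0.png

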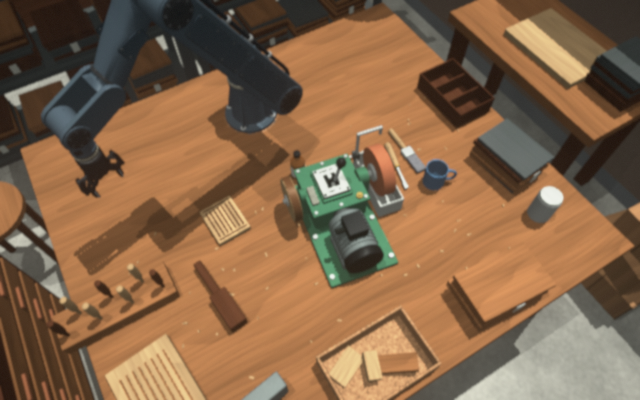

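The top view shows the gate plate at about (300,229), the knob at about (287,222), the grindstone to the left (world +y) and the motor above (+x). Next I measure them.

```bash
cat > m.py <<'E'
from h import *
import pickle,sys
def cast(s,uv,z):
    f=K(s);T=np.array(s["cam_to_world"]);d=T[:3,:3]@np.array([(uv[0]-s["cx"])/f,(uv[1]-s["cy"])/f,1]);return T[:3,3]+d*(z-T[2,3])/d[2]
def meas(a):
    P=pts(a); im=a["image"].astype(int); w=(im.min(2)>150)&(abs(P[...,2]-.144)<.01)
    w[:, :255]=0; w[:,345:]=0; w[:180]=0;w[280:]=0
    c=np.argwhere(w)[:,::-1].astype(np.float32); r=cv2.minAreaRect(c)
    box=np.array([cast(a,p,.144)[:2] for p in cv2.boxPoints(r)])
    print("rect px",r,"n",len(c)); print(np.round(box,4).tolist(), np.round(np.linalg.norm(np.diff(box,axis=0),axis=1),4))
    ctr=box.mean(0)
    k=(P[...,2]>.207)&(np.hypot(P[...,0]-ctr[0],P[...,1]-ctr[1])<.08)
    q=P[k]; print("knob n",len(q),"mean",q.mean(0),"max z",q[:,2].max(), "px",np.argwhere(k).mean(0)[::-1])
    return ctr,box,q
if __name__=="__main__":
    a,b=pickle.load(open("s.pkl","rb"))
    ctr,box,q=meas(a); P=pts(a)
    e=[box[1]-box[0],box[2]-box[1]]; x=max(e,key=np.linalg.norm); x=x/np.linalg.norm(x); x*=np.sign(x[0])
    print("centre",ctr,"yaw deg",np.degrees(np.arctan2(x[1],x[0])))
    y=np.array([-x[1],x[0]])
    # sphere fit
    A=np.c_[2*q,np.ones(len(q))]; s=np.linalg.lstsq(A,(q**2).sum(1),rcond=None)[0]; print("sphere",s[:3],np.sqrt(s[3]+s[:3]@s[:3]))
    kc=cast(a,np.argwhere(0*a["z_map"]+0) .mean(0) if 0 else [0,0],.2) if 0 else s[:3]
    d=kc[:2]-ctr; print("knob local",d@x,d@y)
    # motor/lid colour check
    im=a["image"].astype(np.uint8); c=cv2.resize(im[170:290,230:390],None,fx=5,fy=5,interpolation=cv2.INTER_CUBIC); cv2.imwrite("pics/crop1.png",c)
    g=(P[...,2]>.115)&(P[...,2]<.125)&(im[...,1]>im[...,2]+15)
    c=np.argwhere(g)[:,::-1].astype(np.float32); r=cv2.minAreaRect(c); bx=np.array([cast(a,p,.12)[:2] for p in cv2.boxPoints(r)]);print("lid",bx.round(4).tolist(),bx.mean(0))
E
python3 m.py
```

```text
rect px ((310.5170593261719, 215.31719970703125), (49.844322204589844, 70.45790100097656), 9.727579116821289) n 1069
[[0.4796, 0.1128], [0.6628, 0.0816], [0.6387, -0.0483], [0.4562, -0.0143]] [0.1859 0.1321 0.1857]
knob n 151 mean [0.53058065 0.08943753 0.23879743] max z 0.24737205100207382 px [286.44370861 222.24503311]
centre [0.55933184 0.03292843] yaw deg -9.676026450146166
sphere [0.53162413 0.0901109  0.22990808] 0.01555326425851632
knob local -0.036924595801482205 0.05171195800095434
lid [[0.4491, 0.2033], [0.6478, 0.1743], [0.6059, -0.0715], [0.4085, -0.037]] [0.52781341 0.06727449]
```

View pics/crop1.png

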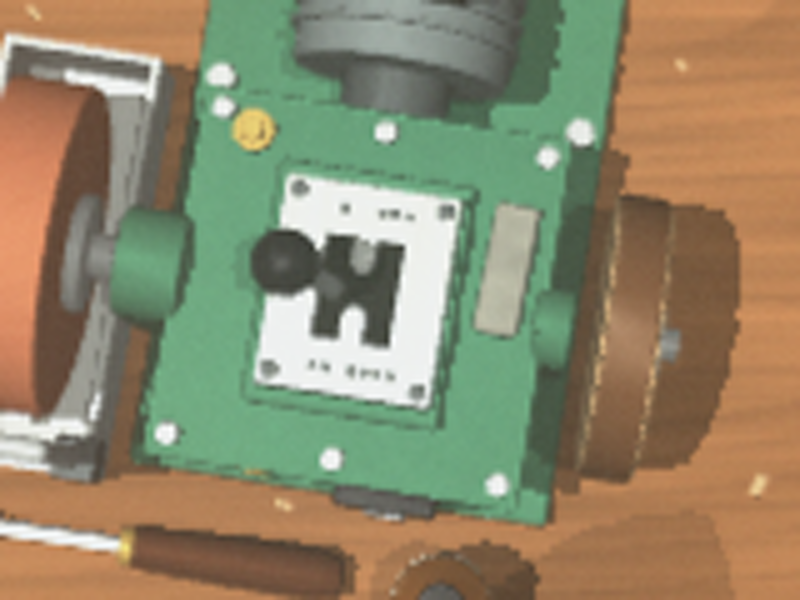

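```bash
cat > n.py <<'E'
from m import *
a,b=pickle.load(open("s.pkl","rb"))
C=np.array([[287,172],[464,198],[432,410],[255,382]])/5+[230,170]-.4
B=np.array([cast(a,p,.144)[:2] for p in C]); ctr=B.mean(0)
print(B.round(4).tolist(),np.linalg.norm(np.roll(B,-1,0)-B,axis=1))
x=(B[0]+B[1]-B[2]-B[3]);x/=np.linalg.norm(x);yv=(B[0]+B[3]-B[1]-B[2])
print("ctr",ctr,"yaw",np.degrees(np.arctan2(x[1],x[0])),"yaw from y",np.degrees(np.arctan2(-yv[0],yv[1])))
y=np.array([-x[1],x[0]])
P=pts(a)
k=(P[...,2]>.207)&(np.hypot(P[...,0]-ctr[0],P[...,1]-ctr[1])<.08); uv=np.argwhere(k).mean(0)[::-1]
for z in(.220,.226,.231):
    d=cast(a,uv,z)[:2]-ctr; print("knob",uv,cast(a,uv,z),"local",d@x,d@y)
# objects heights near lever route
E
python3 n.py
```

```text
[[0.589, 0.0946], [0.5741, 0.0017], [0.4635, 0.0196], [0.4791, 0.1113]] [0.09404703 0.11211792 0.09299412 0.11115908]
ctr [0.52643399 0.05680491] yaw -8.891200532804113 yaw from y -9.388648897402192
knob [286.44370861 222.24503311] [0.53261593 0.09076279 0.22      ] local 0.0008591706852736454 0.03450530161243571
knob [286.44370861 222.24503311] [0.5319658  0.09034189 0.226     ] local 0.00028190225911461773 0.03398898282193953
knob [286.44370861 222.24503311] [0.53142402 0.08999115 0.231     ] local -0.0001991547626844436 0.03355871716319274
```

Emit:
{"fn": "servo_tool", "kwargs": {"rows": [[[0, 0, -40], 8, -1], [[0, 0, -60], 16, -1], [[0, 0, -60], 24, -1], [[0, 0, -60], 32.5, -1], [[0, 0, -60], 32.5, -1], [[0, 0, -60], 32.5, -1]], "force": 20}}

```text
t: 0.7
tcp_pos: [0.2495, -0.5727, 0.4633]
tool_rot: [0.997, -0.077, -0.0, -0.001]
force: [0.0, -0.1, 0.6]
finger_gap: 0.003
```

```bash
cat > w.py <<'E'
import numpy as np, sys
from scipy.spatial.transform import Rotation as R
from station import sense, tip_extent
s=sense(); M=R.from_quat(s["tool_rot"]).as_matrix(); p=np.array(s["tcp_pos"])
c=np.array([.5264,.0568]); a=np.radians(-9.1); X=np.array([np.cos(a),np.sin(a)]); Y=np.array([-X[1],X[0]])
te=tip_extent() if callable(tip_extent) else tip_extent
tip=p+M[:,2]*te; d=tip[:2]-c
F=np.array(s["force"])
print("t",s["t"],"tip",te,"tip local mm",np.round([d@X*1e3,d@Y*1e3,tip[2]*1e3],1),"F local",np.round([F[:2]@X,F[:2]@Y,F[2]],2),"gap",s["finger_gap"],"q",np.round(s["q"],2),"tool x yaw",np.degrees(np.arctan2(M[1,0],M[0,0])),"tz",M[:,2].round(4))
if len(sys.argv)>1:
    g=np.array([float(v) for v in sys.argv[1:4]])/1e3
    w=np.r_[c+g[0]*X+g[1]*Y,g[2]]-tip; print("tool shift mm",(M.T@w*1e3).round(1))
E
python3 w.py 0 100 285
```

```text
t 0.7 tip 0.1734 tip local mm [-174.  -664.8  289.9] F local [ 0.06 -0.12  0.56] gap 0.0034822195525614093 q [-1.34  0.47  1.36 -0.    1.31  0.39] tool x yaw -8.787690337580885 tz [-7.e-04  3.e-03 -1.e+00]
tool shift mm [ 178.2 -763.8    6.9]
```

Emit:
{"fn": "servo_tool", "kwargs": {"rows": [[[178, -764, 0], 0, -1], [[178, -764, 0], 0, -1], [[178, -764, 0], 0, -1], [[178, -764, 0], 0, -1], [[178, -764, 0], 0, -1], [[178, -764, 0], 0, -1], [[178, -764, 0], 0, -1], [[178, -764, 0], 0, -1]]}}

```text
t: 1.5
tcp_pos: [0.399, -0.1997, 0.4645]
tool_rot: [0.997, -0.076, -0.0, -0.002]
force: [0.8, -0.4, 0.2]
finger_gap: -0.001
```

```bash
python3 w.py 0 100 285
```

```text
t 1.5 tip 0.1734 tip local mm [ -85.4 -273.   291.1] F local [ 0.87 -0.28  0.18] gap -0.0005724989983689042 q [-0.72  0.21  1.78  0.    1.16  1.01] tool x yaw -8.666850125372358 tz [-6.0e-04  3.1e-03 -1.0e+00]
tool shift mm [  88.2 -372.3    7.1]
```

Emit:
{"fn": "servo_tool", "kwargs": {"rows": [[[88, -372, 0], 0, -1], [[88, -372, 0], 0, -1], [[88, -372, 0], 0, -1], [[88, -372, 0], 0, -1], [[88, -372, 0], 0, -1], [[88, -372, 0], 0, -1], [[88, -372, 0], 0, -1], [[88, -372, 0], 0, -1]]}}

```text
t: 2.3
tcp_pos: [0.5427, 0.1578, 0.4653]
tool_rot: [0.997, -0.073, -0.0, -0.002]
force: [1.0, -1.2, 0.5]
finger_gap: 0.004
```

Emit:
{"fn": "servo_tool", "kwargs": {"rows": [[[0, 0, 0], 0, -1], [[0, 0, 0], 0, -1]]}}

```text
t: 2.5
tcp_pos: [0.5425, 0.1586, 0.4646]
tool_rot: [0.997, -0.071, -0.001, -0.001]
force: [-1.1, -0.9, -0.0]
finger_gap: 0.003
```

```bash
python3 w.py 0 85 208
```

```text
t 2.5 tip 0.1734 tip local mm [ -0.6 103.5 291.2] F local [-0.94 -1.07 -0.02] gap 0.0025537421171153967 q [0.09 0.38 1.51 0.   1.25 1.8 ] tool x yaw -8.165837983647316 tz [-0.0018  0.0031 -1.    ]
tool shift mm [ 0.5 18.7 83.1]
```

Emit:
{"fn": "servo_tool", "kwargs": {"rows": [[[0, 18, 40], 1, -1], [[0, 18, 83], 1, -1], [[0, 18, 83], 1, -1], [[0, 18, 83], 1, -1]]}}

```text
t: 2.9
tcp_pos: [0.5397, 0.1399, 0.3817]
tool_rot: [0.997, -0.08, -0.002, -0.001]
force: [-0.4, -0.6, 0.1]
finger_gap: -0.003
```

```bash
python3 w.py 0 68 208
python3 - <<'E'
from h import *
s=snapshot("wrist"); cv2.imwrite("pics/w1.png",s["image"])
E
```

```text
t 2.9 tip 0.1734 tip local mm [ -0.7  84.5 208.3] F local [-0.32 -0.64  0.06] gap -0.0033069924902694708 q [0.05 0.47 1.63 0.   1.05 1.78] tool x yaw -9.227520381040524 tz [-0.0036  0.0028 -1.    ]
tool shift mm [ 0.7 16.5  0.2]
```

View pics/w1.png

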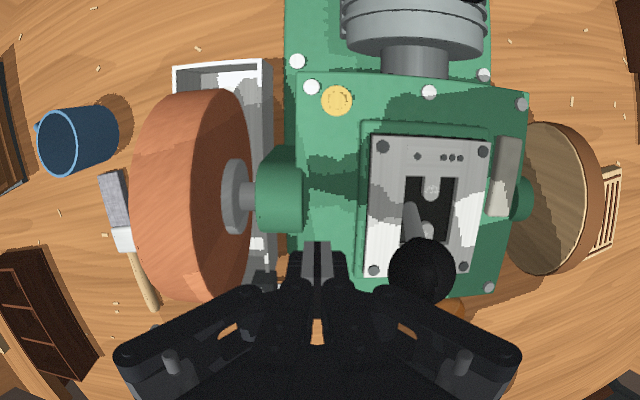

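The wrist view shows the shut fingers at about (318,265), left of the knob at (422,272), with the gripper links flaring out. I check the link heights from the depth map.

Run:
```python
from h import *
from scipy.spatial.transform import Rotation as R
s=snapshot("wrist"); st=sense(); f=K(s)
v,u=np.mgrid[0:400,0:640]; dx=u-s["cx"];dy=v-s["cy"];r=np.hypot(dx,dy)+1e-9;th=r/f
z=s["z_map"]; rad=z*np.tan(th); P=np.stack([dx/r*rad,dy/r*rad,z],-1)
T=np.array(s["cam_to_world"]); W=P@T[:3,:3].T+T[:3,3]
M=R.from_quat(st["tool_rot"]).as_matrix(); L=((W-st["tcp_pos"])@M)*1e3; L[...,2]=173.4-L[...,2]  # height above tip
dark=(s["image"].max(2)<70)&(z>0)&(v>230)
for a in range(-100,110,8):
    k=dark&(abs(L[...,1]-a)<4)&(L[...,2]>0)&(L[...,2]<120)
    if k.any():
        i=L[k]; print(a,k.sum(),"min h",np.percentile(i[:,2],2).round(0),"x range",i[:,0].min().round(),i[:,0].max().round())
```

```text
-60 217 min h 81.0 x range -6.0 14.0
-52 1615 min h 73.0 x range 3.0 15.0
-44 2186 min h 64.0 x range -5.0 14.0
-36 3155 min h 53.0 x range -11.0 13.0
-28 2269 min h 47.0 x range -9.0 15.0
-20 1829 min h 43.0 x range -8.0 22.0
-12 3558 min h 15.0 x range 6.0 21.0
-4 3651 min h 19.0 x range -10.0 22.0
4 3421 min h 16.0 x range -10.0 21.0
12 3830 min h 13.0 x range 6.0 22.0
20 1910 min h 43.0 x range -4.0 21.0
28 2402 min h 47.0 x range -10.0 14.0
36 3341 min h 17.0 x range -10.0 13.0
44 3570 min h 16.0 x range -10.0 16.0
52 2917 min h 17.0 x range -10.0 17.0
60 1088 min h 19.0 x range -10.0 16.0
68 41 min h 20.0 x range -3.0 11.0
```

Emit:
{"fn": "servo_tool", "kwargs": {"rows": [[[0, 8, 0], 0, -1], [[0, 14, 0], 0, -1], [[0, 18, 0], 0, -1], [[0, 22, 0], 0, -1], [[0, 26, 0], 0, -1], [[0, 30, 0], 0, -1], [[0, 34, 0], 0, -1], [[0, 38, 0], 0, -1]]}}

```text
t: 3.8
tcp_pos: [0.5346, 0.1027, 0.3836]
tool_rot: [0.997, -0.08, 0.001, -0.002]
force: [0.5, 1.9, 1.3]
finger_gap: -0.001
```

```bash
python3 w.py 0 0 208
cat > k.py <<'E'
from h import *
a=snapshot("top")
X=np.array([np.cos(np.radians(-9.1)),np.sin(np.radians(-9.1))]);Y=np.array([-X[1],X[0]]);c=np.array([.5264,.0568])
P=pts(a); d=P[...,:2]-c; x=d@X*1e3;y=d@Y*1e3
k=(P[...,2]>.2)&(P[...,2]<.252)&(np.hypot(x,y)<80)&(a["image"].max(2)<90)
q=P[k]; print("n",k.sum(),"x",x[k].min(),x[k].max(),"y",y[k].min(),y[k].max(),"zmax",q[:,2].max() if len(q) else 0)
E
python3 k.py
```

```text
t 3.8 tip 0.1734 tip local mm [  1.1  47.2 210.2] F local [0.15 1.98 1.29] gap -0.0012787085116194711 q [-0.02  0.45  1.66  0.    1.03  1.71] tool x yaw -9.176526839051677 tz [ 0.0024  0.0031 -1.    ]
tool shift mm [-1.1 47.3  2. ]Traceback (most recent call last):
  File "k.py", line 6, in <module>
    q=P[k]; print("n",k.sum(),"x",x[k].min(),x[k].max(),"y",y[k].min(),y[k].max(),"zmax",q[:,2].max() if len(q) else 0)
                                  ~~~~~~~~^^
    return umr_minimum(a, axis, None, out, keepdims, initial, where)
ValueError: zero-size array to reduction operation minimum which has no identity
```

Emit:
{"fn": "servo_tool", "kwargs": {"rows": [[[-1, 4, 1], 0, -1], [[-1, 8, 2], 0, -1], [[-1, 12, 2], 0, -1], [[-1, 16, 2], 0, -1], [[-1, 20, 2], 0, -1], [[-1, 24, 2], 0, -1], [[-1, 28, 2], 0, -1], [[-1, 32, 2], 0, -1]]}}

```text
t: 4.65
tcp_pos: [0.5282, 0.0703, 0.3812]
tool_rot: [0.997, -0.08, 0.0, -0.001]
force: [0.2, 0.4, 0.6]
finger_gap: 0.001
```

```bash
python3 w.py 0 0 208
python3 - <<'E'
from h import *
s=snapshot("wrist"); cv2.imwrite("pics/w2.png",s["image"])
E
```

```text
t 4.65 tip 0.1734 tip local mm [ -0.3  13.9 207.8] F local [0.18 0.47 0.58] gap 0.0010421479635650797 q [-0.08  0.43  1.69  0.    1.02  1.65] tool x yaw -9.181745616955661 tz [ 0.0011  0.0019 -1.    ]
tool shift mm [ 0.3 13.9 -0.3]
```

View pics/w2.png

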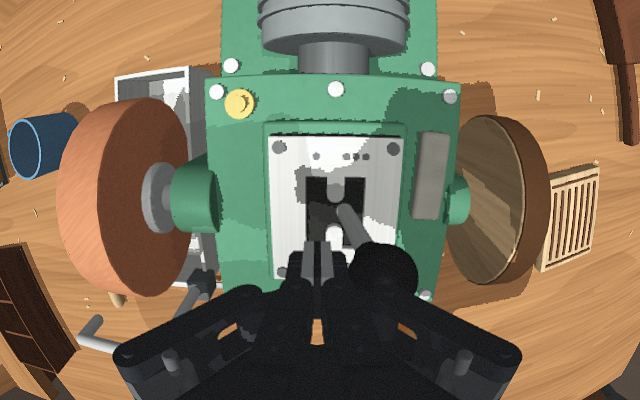

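The rod now leans away from the stone and the ball sits at (383,278), right beside the fingers. I push on gently.

Emit:
{"fn": "servo_tool", "kwargs": {"rows": [[[0, 2, 0], 0, -1], [[0, 4, 0], 0, -1], [[0, 6, 0], 0, -1], [[0, 8, 0], 0, -1]]}}

```text
t: 5.1
tcp_pos: [0.5268, 0.0619, 0.3811]
tool_rot: [0.997, -0.08, 0.0, -0.001]
force: [0.2, -0.1, 0.5]
finger_gap: 0.007
```

Emit:
{"fn": "servo_tool", "kwargs": {"rows": [[[0, 2, 0], 0, -1], [[0, 3, 0], 0, -1]]}}

```text
t: 5.3
tcp_pos: [0.5263, 0.0587, 0.3811]
tool_rot: [0.997, -0.08, 0.0, -0.001]
force: [0.3, -0.1, 0.2]
finger_gap: -0.006
```

```bash
python3 w.py 0 0 208
```

```text
t 5.3 tip 0.1734 tip local mm [ -0.3   2.1 207.7] F local [ 0.33 -0.04  0.21] gap -0.006121073132878964 q [-0.1   0.43  1.7   0.    1.01  1.63] tool x yaw -9.192820255763113 tz [ 8.0e-04  1.3e-03 -1.0e+00]
tool shift mm [ 0.3  2.1 -0.3]
```

```bash
cat > kw.py <<'E'
from h import *
from scipy.optimize import least_squares
import sys
s=snapshot("wrist"); f=K(s)
v,u=np.mgrid[0:400,0:640]; dx=u-s["cx"];dy=v-s["cy"];r=np.hypot(dx,dy)+1e-9
z=s["z_map"]; rad=z*np.tan(r/f); P=np.stack([dx/r*rad,dy/r*rad,z],-1)
T=np.array(s["cam_to_world"]); W=P@T[:3,:3].T+T[:3,3]
a=np.radians(-9.1);X=np.array([np.cos(a),np.sin(a)]);Y=np.array([-X[1],X[0]]);c=np.array([.5264,.0568])
d=W[...,:2]-c; L=np.stack([d@X,d@Y,W[...,2]],-1)*1e3
g=np.array([float(t) for t in sys.argv[1:4]])   # rough knob guess, machine frame mm
k=(z>0)&(s["image"].max(2)<90)&(np.linalg.norm(L-g,axis=-1)<30)
q=L[k]; o=least_squares(lambda p:np.linalg.norm(q-p,axis=1)-17,g,loss="soft_l1",f_scale=1.).x
res=abs(np.linalg.norm(q-o,axis=1)-17); print("n",len(q),"knob",o.round(1),"inliers<2mm",(res<2).mean().round(2))
print("shift",np.arcsin(o[0]/160).round(3),"select",np.arctan2(-o[1],o[2]-71).round(3))
if len(sys.argv)>4: cv2.imwrite("pics/"+sys.argv[4],s["image"])
E
python3 kw.py 0 -32 227
```

```text
n 3393 knob [ 1.000e-01 -3.050e+01  2.268e+02] inliers<2mm 0.83
shift 0.0 select 0.194
```

Emit:
{"fn": "servo_tool", "kwargs": {"rows": [[[0, -10, 0], 0, -1], [[-25, -12, 0], 0, -1], [[-52, -12, 0], 0, -1], [[-52, 10, 0], 0, -1], [[-52, 32, 0], 0, -1], [[-52, 32, 0], 0, -1], [[-52, 32, 0], 0, -1]]}}

```text
t: 6.05
tcp_pos: [0.4701, 0.0357, 0.3812]
tool_rot: [0.997, -0.081, 0.001, -0.001]
force: [0.4, -0.6, -0.2]
finger_gap: -0.002
```

```bash
python3 w.py -30 -31 208; python3 kw.py 0 -30 227 w3.png
```

```text
t 6.05 tip 0.1734 tip local mm [-52.1 -29.4 207.8] F local [ 0.53 -0.55 -0.2 ] gap -0.0018681054325695627 q [-0.16  0.36  1.83  0.    0.95  1.57] tool x yaw -9.258101378201614 tz [ 0.0013  0.0018 -1.    ]
tool shift mm [22.1  1.5 -0.2]
n 5406 knob [-1.00e-01 -3.17e+01  2.27e+02] inliers<2mm 1.0
shift -0.001 select 0.2
```

View pics/w3.png

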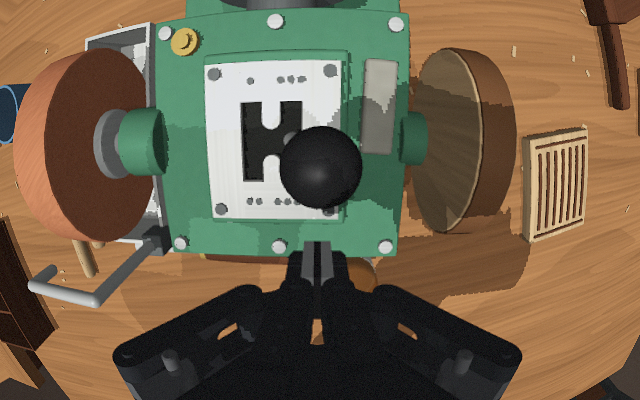

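The knob at (320,168) is straight ahead of the fingers and the rod is in the right leg (select 0.20). Now I push towards the motor.

Emit:
{"fn": "servo_tool", "kwargs": {"rows": [[[8, 2, 0], 0, -1], [[15, 2, 0], 0, -1], [[20, 2, 0], 0, -1], [[24, 2, 0], 0, -1], [[28, 2, 0], 0, -1], [[32, 2, 0], 0, -1], [[36, 2, 0], 0, -1]]}}

```text
t: 6.8
tcp_pos: [0.5042, 0.0285, 0.3808]
tool_rot: [0.997, -0.08, -0.002, -0.001]
force: [-4.1, -0.1, 2.2]
finger_gap: -0.0
```

```bash
python3 w.py 0 -31 208; python3 kw.py 15 -31 226
```

```text
t 6.8 tip 0.1734 tip local mm [-18.2 -31.1 207.4] F local [-4.05 -0.72  2.19] gap -0.0004460608132364789 q [-0.17  0.4   1.75  0.    0.99  1.56] tool x yaw -9.198310418396348 tz [-0.0038  0.0026 -1.    ]
tool shift mm [18.2 -0.2 -0.7]
n 5971 knob [  8.7 -31.7 227.1] inliers<2mm 0.85
shift 0.054 select 0.2
```

The lever is moving along the leg (shift 0.054) at about 4 N.

Emit:
{"fn": "servo_tool", "kwargs": {"rows": [[[4, 0, 0], 0, -1], [[8, 0, 0], 0, -1], [[12, 0, 0], 0, -1], [[16, 0, 0], 0, -1], [[20, 0, 0], 0, -1], [[24, 0, 0], 0, -1]]}}

```text
t: 7.45
tcp_pos: [0.5297, 0.0242, 0.381]
tool_rot: [0.997, -0.08, 0.0, -0.001]
force: [0.0, 0.8, 0.3]
finger_gap: -0.001
```

```bash
python3 w.py 10 -31 208; python3 kw.py 40 -31 220
```

```text
t 7.45 tip 0.1734 tip local mm [  8.4 -31.4 207.6] F local [-0.13  0.81  0.35] gap -0.0008647589395157765 q [-0.17  0.43  1.7   0.    1.01  1.56] tool x yaw -9.21071062689712 tz [ 5.0e-04  1.7e-03 -1.0e+00]
tool shift mm [ 1.6 -0.4 -0.4]
n 5550 knob [ 45.3 -30.8 220.4] inliers<2mm 0.83
shift 0.287 select 0.203
```

It snapped home ahead of the fingers. I step clear and verify.

Emit:
{"fn": "servo_tool", "kwargs": {"rows": [[[-25, 0, 0], 0, -1], [[-60, 0, 0], 0, -1], [[-60, 0, -40], 0, -1], [[-60, 0, -80], 0, -1], [[-60, 0, -80], 0, -1], [[-60, 0, -80], 0, -1]]}}

```text
t: 8.1
tcp_pos: [0.471, 0.0335, 0.4621]
tool_rot: [0.997, -0.08, 0.002, -0.001]
force: [-0.9, -0.9, -0.8]
finger_gap: -0.002
```

```bash
python3 w.py; python3 kw.py 45 -31 220 w4.png
```

```text
t 8.1 tip 0.1734 tip local mm [-50.2 -31.5 288.7] F local [-0.74 -0.99 -0.84] gap -0.0015990519371729532 q [-0.17  0.25  1.73  0.    1.16  1.56] tool x yaw -9.213217829736957 tz [ 0.0046  0.001  -1.    ]
n 1892 knob [ 46.9 -31.  219.9] inliers<2mm 1.0
shift 0.298 select 0.205
```

View pics/w4.png

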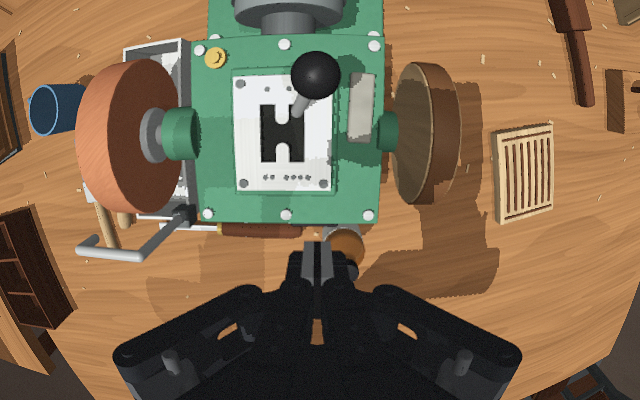

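The knob is at (316,75), with the rod in the motor-side end of the leg away from the stone. The fingers are clear and nothing else appears moved, so I hand in.

```bash
python3 -c "
from station import sign_off
print(sign_off())"
```

```text
the job is handed in; nothing more can be done
None
```

The lever is home in third, and I handed the job in at about 8 s of robot time. It started in neutral in the grindstone leg. I pushed the knob across neutral with the shut fingertips, then from behind towards the motor until it snapped home on its own, and then backed off and up.

- **Lever position:** the last wrist-camera measurement gave shift about 0.298 rad and select about 0.205 rad. The limits are 0.25 and 0.15.
- **Forces:** the highest force I read was about 5 N, against the 35 N limit. Readings were only taken at the end of each move, so a brief peak between them could have been missed.
- **Clear of the machine:** the fingertips finished about 289 mm above the bench and touched nothing.
- **Loose things:** they looked undisturbed in the wrist picture. I did not measure their positions, and not all of them were in view.

No check failed. The first attempt to measure the knob from the top camera gave nothing because the gripper hid it, so I used the wrist camera instead.

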